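# Stack the spice pots in their two towers

### The arm

A 6-joint arm with a two-finger parallel gripper is mounted at the origin on the work surface. World frame = base frame: x ahead of the robot, y to its left, z up, the work surface at z = 0. Lengths are in m, angles in rad, forces in N, time in s.
With the tool pointing down it reaches from about 0.275 to 0.725 m from the base axis. Payload 5.6 kg.
Tool frame: the origin (TCP) lies at the very end of the fingers, on their centre line; the grasp point (between the pads) lies 19 mm behind it; z points along the fingers, x is the direction in which the jaws open and shut, and the axes are right-handed (so a half turn about z gives the same grasp; the last joint's range is limited). The gripper opens to 85 mm and grips with 20 to 120 N. Pads are 22 mm wide; open, the fingers measure 114 mm over their backs; the gripper's body (76 mm by 85 mm) begins 54 mm behind the grasp point. The pads swing forward as they close: fully open they stand 13 mm farther back than shut.
Start: joints at [-1.011, 0.255, 0.108, 0, -1.424, -0.285], TCP at [0.149, -0.529, 0.231] pointing down, gripper open.
Joint ranges: [-2.95, 2.95], [-1.21, 1.97], [-1.09, 1.5], [-2.87, 1.71], [-2.94, -0.07], [-3.05, 3.05]. Speed limits (rad/s): [2.57, 2.57, 3.14, 3.14, 3.14, 3.14].

### API

Orientations are given as a unit quaternion [w, x, y, z].
In Python, from rig import robot, cams gives the robot as it stands.
- The arm moves only by the tool jog_arm, never from a script. Its argument "rows" is a list of rows, each an object with "grip": the gripper command: -1 is fully open, 1 is shut, values between are in proportion; "dp": the shift along the tool's x, y, z in mm, a list of three; "roll": the turn about the tool's z in rad. In form: [{"grip": grip, "dp": [dx, dy, dz], "roll": roll}, ...]. A call has 1 to 5 rows; each row is the pose to reach, as a shift and turn from the pose measured when the call began, along the tool's axes at that moment; what a row does not reach only later rows make up. A row lasts 1/10 s, in which the tool goes at most 50 mm and 8.59 degrees, less where a joint would pass 70% of its speed; a pose out of reach is approached as far as the arm can. A call with a gripper value outside its range is refused whole. The fingers move at their own pace and stop on an object; "squeeze" is the grip in N (left out, the last holds). Time passes only in rows, so rows that repeat a pose let the fingers close. It gives the time, the measured TCP pose, the force and the opening at its end, in the units of the state.
- robot.read_state(): the state, without advancing time (a new reading comes with each control period).
- cams.grab_frame(name): name is "side" or "top" or "wrist"; returns a dict with "pixels" (420x560x3 uint8, red, green, blue), "z_map" (420x560 float32, m along the optical axis (not along the pixel's ray), 0 where there is no reading), "mtx" (3x3 intrinsics, pixels), "pose" (4x4, takes a point from camera to world coordinates); the wrist camera has in their place "hand_eye" (4x4, takes a point from camera to tool coordinates, whose origin is the TCP and whose axes are the tool frame's). Camera axes: x right, y up, looking along -z (the intrinsics and any distortion apply to the point x, -y, -z); pixel columns grow to the right and rows downward; lengths in m; the calibration is good to about 2 mm. A picture is of the moment at which its call begins: read the wrist's pose just before it.
- robot.sign_off(): hands the job in, once; it reports no verdict.
The state is a dict: "clock": time; "qpos": joint angles; "qvel": joint speeds; "joint_efforts": joint torques, N m; "tool_pos": TCP position; "ee_rot": TCP orientation; "wrist_force": force on the tool from outside, world axes, zero at the start; "ft_torque": the same for the moment, N m; "grip_width": finger opening in m.
Only numpy, scipy, OpenCV 4.12 (cv2) and the standard library are available. Lean on these libraries where they do the work, as an engineer would, in place of code of your own. Each camera call takes 0.05 s, during which the arm holds its last target. There are 200 camera calls.

### The job

Put the spice pots back into their two towers: on the wooden stand the yellow pot, the red pot on top of it, and the wooden cap to close it; on the steel stand the blue pot, closed with the steel cap. Every piece must sit upright and fully down in the recess or mouth beneath it, and be let go. Do not shift or knock over the drinking glass and the kitchen timer that stand among them.

Things in the scene. Friction and masses are not known exactly. Their poses are not given: they have to be found in the camera images.
- yellow_pot: Yellow enamelled open spice pot, round, 52 mm high, about 130 g. Foot: disc 44 mm across, 5 mm high. Body: straight, 58 mm across, from 5 to 52 mm; mouth 50 mm wide, open down to 10 mm above the underside. Upright at the start. Origin: centre of the underside, z up. Stacked, the foot drops 5 mm into the mouth or recess below (3 mm play all round), the shoulder rests on its rim.
- red_pot: Red enamelled open spice pot, round, 45 mm high, about 110 g. Foot: disc 44 mm across, 5 mm high. Body: straight, 58 mm across, from 5 to 45 mm; mouth 50 mm wide, open down to 10 mm above the underside. Upright at the start. Origin: centre of the underside, z up. Stacked, the foot drops 5 mm into the mouth or recess below (3 mm play all round), the shoulder rests on its rim.
- blue_pot: Blue enamelled open spice pot, round, 52 mm high, about 130 g. Foot: disc 44 mm across, 5 mm high. Body: straight, 58 mm across, from 5 to 52 mm; mouth 50 mm wide, open down to 10 mm above the underside. Upright at the start. Origin: centre of the underside, z up. Stacked, the foot drops 5 mm into the mouth or recess below (3 mm play all round), the shoulder rests on its rim.
- wood_cap: Wooden cap, reddish brown all over: round, foot disc 44 mm across and 5 mm high, plate 58 mm across from 5 to 12 mm, upright round knob 18 mm across from 12 to 38 mm. About 40 g. Knob up at the start. Origin: centre of the underside, z up. In place, the foot drops 5 mm into a pot's mouth (3 mm play all round) and the plate rests on the rim. Grip it by the knob.
- steel_cap: Grey steel cap with a black knob: round, foot disc 44 mm across and 5 mm high, plate 58 mm across from 5 to 12 mm, upright round knob 18 mm across from 12 to 38 mm. About 80 g. Knob up at the start. Origin: centre of the underside, z up. In place, the foot drops 5 mm into a pot's mouth (3 mm play all round) and the plate rests on the rim. Grip it by the knob.
- wood_stand: Reddish-brown wooden round stand, 90 mm across and 16 mm high, fixed to the counter; in its top a round recess 50 mm across and 6 mm deep. Origin: centre of its underside, on the counter, z up. A pot set in it has its underside 11 mm above this origin.
- steel_stand: Grey brushed-steel round stand, 90 mm across and 16 mm high, fixed to the counter; in its top a round recess 50 mm across and 6 mm deep. Origin: centre of its underside, on the counter, z up. A pot set in it has its underside 11 mm above this origin.
- glass: Empty clear drinking glass standing among the things, 64 mm across the rim, 85 mm high, 200 g, loose. Origin: centre of its underside, z up. Leave it alone.
- timer: White round kitchen timer with a green bar grip on top, 68 mm across, 50 mm high overall, 150 g, loose. Origin: centre of its underside, z up. Leave it alone.

How it is judged:
By the outcome, as a careful person would: the job done as asked, in the order asked, and still so for the second after the job is handed in, with the robot touching nothing.
It also fails if it takes over 128 s, if anything falls off the work surface, if the arm or the gripper's body presses on something with over 40 N, if the wrist force passes 120 N, or if a joint passes its speed limit or range.

## Working session

There is one attempt and no reset: what is moved stays moved. The work goes in short steps, Python scripts to look and compute and a tool call to move; the robot and the scene stay as the last step left them, time stands still between calls to the robot, and variables do not carry over. Pictures are saved under pics/ and viewed, about 12 in all and at most 16, crops included, and the job is handed in when it is done.

Besides the shell and the picture viewer there is one more tool, called after "Request:" as a command line: name --argument value ..., lists and objects as JSON in quotes. jog_arm: Moves the arm, as the interface text tells. Its arguments: {"type":"object","properties":{"rows":{"type":"array","items":{"type":"object","properties":{"grip":{"type":"number"},"dp":{"type":"array","items":{"type":"number"}},"roll":{"type":"number"}}}},"squeeze":{"type":"number"}},"required":["rows"]}

```bash
ls; mkdir -p pics
python3 - <<'E'
from rig import robot,cams
import cv2,numpy as np
s=robot.read_state();print({k:np.round(v,4).tolist() for k,v in s.items()})
for n in ['top','side']:
    f=cams.grab_frame(n);cv2.imwrite(f'pics/{n}0.png',f['pixels'][:,:,::-1]);np.savez(f'pics/{n}0.npz',**f)
    print(n,f['mtx'].round(1).tolist(),f['pose'].round(3).tolist(),[k for k in f])
E
```

```text
pics
{'clock': 0.0, 'qpos': [-1.0114, 0.2558, 0.107, -0.0005, -1.4239, -0.2846], 'qvel': [-0.0012, -0.0011, -0.0024, 0.0005, 0.0001, 0.0005], 'joint_efforts': [0.0, -38.6632, 23.794, 5.3651, -0.0062, -0.0], 'tool_pos': [0.1491, -0.5289, 0.2304], 'ee_rot': [-0.0008, 0.6036, 0.7973, 0.0005], 'wrist_force': [-0.6614, 0.1918, -0.4097], 'ft_torque': [-0.0029, 0.0188, 0.0141], 'grip_width': 0.0852}
top [[388.3, 0.0, 278.8], [0.0, 388.3, 211.1], [0.0, 0.0, 1.0]] [[-0.021, 0.986, -0.166, 0.325], [-1.0, -0.022, -0.005, 0.001], [-0.009, 0.166, 0.986, 1.185], [0.0, 0.0, 0.0, 1.0]] ['pixels', 'z_map', 'mtx', 'pose']
side [[506.2, 0.0, 277.5], [0.0, 506.2, 210.5], [0.0, 0.0, 1.0]] [[-0.996, 0.068, -0.06, 0.418], [-0.089, -0.616, 0.783, 1.197], [0.016, 0.785, 0.619, 1.017], [0.0, 0.0, 0.0, 1.0]] ['pixels', 'z_map', 'mtx', 'pose']
```

View pics/top0.png

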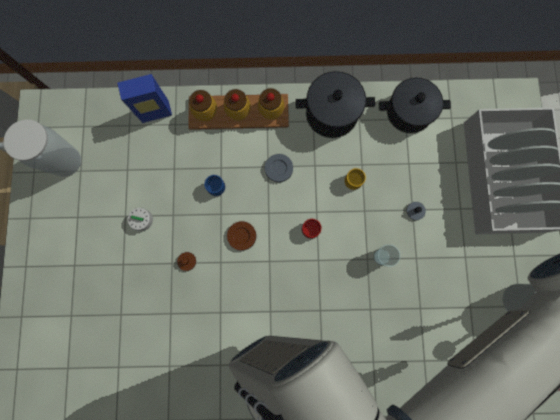

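View pics/side0.png

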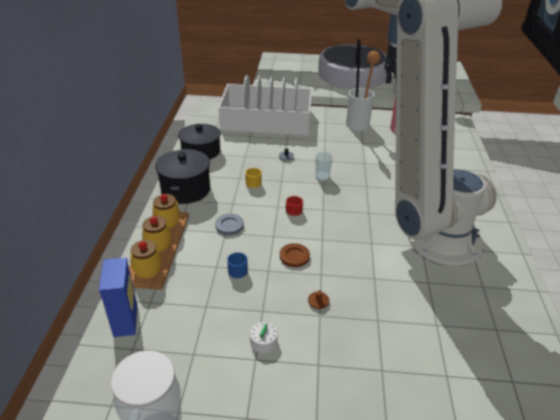

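The top view shows blue pot (215,185), yellow (355,178), red (312,229), wooden stand (241,236), steel stand (279,168), wooden cap (187,261), steel cap (416,210), glass (387,256) and timer (139,219). The side view shows the same things, all upright.

```bash
cat > h.py <<'E'
import numpy as np,cv2
from scipy.spatial.transform import Rotation as R
def cloud(f,pose=None):
    """world xyz per pixel from depth"""
    P=f['pose'] if pose is None else pose; K=f['mtx']; z=f['z_map'].astype(float)
    v,u=np.indices(z.shape)
    c=np.stack([(u-K[0,2])/K[0,0]*z,-(v-K[1,2])/K[1,1]*z,-z],-1)
    w=c@P[:3,:3].T+P[:3,3]; w[z==0]=np.nan
    return w
def ray(f,uv,h,pose=None):
    """pixels -> points on plane z=h"""
    P=f['pose'] if pose is None else pose; K=f['mtx']; uv=np.atleast_2d(uv).astype(float)
    d=np.stack([(uv[:,0]-K[0,2])/K[0,0],-(uv[:,1]-K[1,2])/K[1,1],-np.ones(len(uv))],-1)@P[:3,:3].T
    return P[:3,3]+d*((h-P[2,3])/d[:,2])[:,None]
def tool_pose(s):
    T=np.eye(4);T[:3,:3]=R.from_quat(s['ee_rot'],scalar_first=True).as_matrix();T[:3,3]=s['tool_pos'];return T
E
python3 - <<'E'
from h import *
G={'top':dict(yellow=(355,178,.052),red=(312,229,.045),blue=(215,185,.052),wcap=(187,261,.012),scap=(416,210,.012),wst=(241,236,.016),sst=(279,168,.016),glass=(387,256,.085),timer=(139,219,.03)),
'side':dict(yellow=(254,177,.052),red=(294,205,.045),blue=(238,265,.052),wcap=(319,300,.012),scap=(287,156,.012),wst=(295,254,.016),sst=(230,224,.016),glass=(323,165,.085),timer=(263,338,.03))}
for n in G:
    f=dict(np.load(f'pics/{n}0.npz'));W=cloud(f)
    print(n,'counter z',np.nanmedian(W[...,2][200:300,220:330]).round(4))
    hsv=cv2.cvtColor(f['pixels'],cv2.COLOR_RGB2HSV)
    for k,(u,v,h) in G[n].items():
        r=22; p=W[v-r:v+r,u-r:u+r].reshape(-1,3); hh=hsv[v-r:v+r,u-r:u+r].reshape(-1,3)
        c0=ray(f,(u,v),h)[0]
        near=np.hypot(*(p[:,:2]-c0[:2]).T)<.06
        q=p[near&(np.abs(p[:,2]-h)<.005)]
        if len(q)<4: print(k,'few',len(q),'zmax',np.nanmax(p[:,2]).round(3),c0.round(3));continue
        (x,y),rad=cv2.minEnclosingCircle(q[:,:2].astype(np.float32))
        print(k,len(q),'c',round(x,4),round(y,4),'r',round(rad,4),'zmed',np.median(q[:,2]).round(4),'zmax',np.nanmax(p[near][:,2]).round(3),'click',c0[:2].round(3))
E
```

```text
top counter z -0.0004
yellow 81 c 0.6142 -0.2256 r 0.0292 zmed 0.0506 zmax 0.057 click [ 0.611 -0.224]
red 79 c 0.4643 -0.0882 r 0.0289 zmed 0.0437 zmax 0.047 click [ 0.461 -0.09 ]
blue 85 c 0.6035 0.2022 r 0.029 zmed 0.051 zmax 0.056 click [0.599 0.196]
wcap 243 c 0.3755 0.2894 r 0.0289 zmed 0.0117 zmax 0.043 click [0.376 0.286]
scap 226 c 0.515 -0.4105 r 0.0299 zmed 0.0115 zmax 0.042 click [ 0.516 -0.412]
wst 525 c 0.4496 0.1236 r 0.045 zmed 0.0152 zmax 0.022 click [0.448 0.123]
sst 479 c 0.6599 0.0059 r 0.0452 zmed 0.015 zmax 0.023 click [0.657 0.003]
glass 85 c 0.3768 -0.2991 r 0.032 zmed 0.0828 zmax 0.089 click [ 0.375 -0.295]
timer 159 c 0.5044 0.4299 r 0.0344 zmed 0.0335 zmax 0.053 click [0.505 0.429]
side counter z 0.001
yellow 63 c 0.6108 -0.2238 r 0.0308 zmed 0.0511 zmax 0.056 click [ 0.605 -0.196]
red 77 c 0.4633 -0.0877 r 0.0323 zmed 0.0439 zmax 0.051 click [ 0.462 -0.066]
blue 110 c 0.6028 0.2018 r 0.0318 zmed 0.0511 zmax 0.057 click [0.596 0.225]
wcap 249 c 0.3741 0.2893 r 0.0308 zmed 0.0127 zmax 0.043 click [0.373 0.292]
scap 86 c 0.5044 -0.4121 r 0.0377 zmed 0.0116 zmax 0.041 click [ 0.508 -0.403]
wst 447 c 0.4479 0.1232 r 0.0468 zmed 0.0157 zmax 0.023 click [0.446 0.127]
sst 373 c 0.6615 0.0065 r 0.0487 zmed 0.0156 zmax 0.023 click [0.654 0.014]
glass 29 c 0.3762 -0.2883 r 0.0296 zmed 0.0836 zmax 0.092 click [ 0.377 -0.245]
timer 195 c 0.5047 0.4314 r 0.0348 zmed 0.0333 zmax 0.054 click [0.504 0.442]
```

Both views agree to 1–2 mm and the sizes and heights fit: radii 29/45/32/34 mm, stand tops about 15–16 mm. I'm going to the yellow pot with the jaws turned along world y.

Request:
jog_arm --rows '[{"grip":-1,"dp":[167,529,0],"roll":0.274},{"grip":-1,"dp":[167,529,0],"roll":0.274},{"grip":-1,"dp":[167,529,0],"roll":0.274},{"grip":-1,"dp":[167,529,0],"roll":0.274},{"grip":-1,"dp":[167,529,0],"roll":0.274}]' --squeeze 40

```text
clock: 0.6
tool_pos: [0.3523, -0.3955, 0.2308]
ee_rot: [-0.001, 0.707, 0.707, 0.0]
wrist_force: [0.7, -0.5, -0.0]
grip_width: 0.0851
```

Request:
jog_arm --rows '[{"grip":-1,"dp":[170,261,0]},{"grip":-1,"dp":[170,261,0]},{"grip":-1,"dp":[170,261,0]},{"grip":-1,"dp":[170,261,0]},{"grip":-1,"dp":[170,261,0]}]'

```text
$.rows[0]: bad value
```

Roll must be given in every row.

Request:
jog_arm --rows '[{"grip":-1,"dp":[170,261,0],"roll":0},{"grip":-1,"dp":[170,261,0],"roll":0},{"grip":-1,"dp":[170,261,0],"roll":0},{"grip":-1,"dp":[170,261,0],"roll":0},{"grip":-1,"dp":[170,261,0],"roll":0}]'

```text
clock: 1.1
tool_pos: [0.5615, -0.2585, 0.2306]
ee_rot: [-0.001, 0.707, 0.707, 0.0]
wrist_force: [1.1, -0.9, 1.4]
grip_width: 0.0857
```

Request:
jog_arm --rows '[{"grip":-1,"dp":[34,51,50],"roll":0},{"grip":-1,"dp":[34,51,50],"roll":0},{"grip":-1,"dp":[34,51,50],"roll":0}]'

```text
clock: 1.4
tool_pos: [0.6125, -0.2212, 0.1748]
ee_rot: [-0.005, 0.706, 0.708, -0.002]
wrist_force: [-0.0, 0.0, -1.0]
grip_width: 0.0853
```

```bash
cat > look.py <<'E'
import sys
from h import *
from rig import robot,cams
def look(name=None):
    s=robot.read_state(); f=cams.grab_frame('wrist'); P=tool_pose(s)@f['hand_eye']
    if name: cv2.imwrite(f'pics/{name}.png',f['pixels'][:,:,::-1])
    return s,f,P
def circ(W,c,h,tol=.004,rmax=.05):
    q=W.reshape(-1,3); q=q[(np.hypot(*(q[:,:2]-c).T)<rmax)&(np.abs(q[:,2]-h)<tol)]
    if len(q)<8: return None
    (x,y),r=cv2.minEnclosingCircle(q[:,:2].astype(np.float32)); return len(q),round(x,4),round(y,4),round(r,4),np.median(q[:,2]).round(4)
if __name__=='__main__':
    s,f,P=look(sys.argv[1]); W=cloud(f,P)
    print('tcp',np.round(s['tool_pos'],4),'he',f['hand_eye'].round(3).tolist())
    for a in sys.argv[2:]:
        x,y,h=map(float,a.split(',')); print(a,circ(W,np.array([x,y]),h))
E
python3 look.py w1 .613,-.225,.052
```

```text
tcp [ 0.6125 -0.2212  0.1748] he [[1.0, 0.001, -0.001, 0.001], [0.0, -0.963, -0.268, -0.069], [-0.001, 0.268, -0.963, -0.142], [0.0, 0.0, 0.0, 1.0]]
.613,-.225,.052 (931, 0.6134, -0.2262, 0.029, np.float64(0.0514))
```

View pics/w1.png

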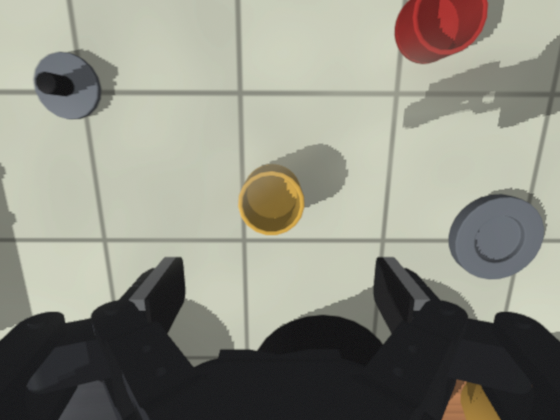

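The wrist picture shows the yellow pot at (272,203) midway between the fingers, with nothing in the fingers' way. The wrist fix (0.6134, -0.2262) agrees with the fixed cameras.

Request:
jog_arm --rows '[{"grip":-1,"dp":[-5,1,50],"roll":0},{"grip":-1,"dp":[-5,1,100],"roll":0},{"grip":-1,"dp":[-5,1,140],"roll":0},{"grip":-1,"dp":[-5,1,155],"roll":0},{"grip":-1,"dp":[-5,1,155],"roll":0}]'

```text
clock: 1.95
tool_pos: [0.6097, -0.2279, 0.0202]
ee_rot: [-0.006, 0.707, 0.708, -0.003]
wrist_force: [-0.2, -0.5, 0.8]
grip_width: 0.0855
```

Request:
jog_arm --rows '[{"grip":0.6,"dp":[0,0,0],"roll":0},{"grip":1,"dp":[0,0,0],"roll":0},{"grip":1,"dp":[0,0,0],"roll":0},{"grip":1,"dp":[0,0,0],"roll":0},{"grip":1,"dp":[0,0,0],"roll":0}]'

```text
clock: 2.45
tool_pos: [0.6111, -0.2285, 0.0229]
ee_rot: [-0.004, 0.706, 0.708, -0.002]
wrist_force: [-0.1, -0.9, 6.2]
grip_width: 0.0574
```

Request:
jog_arm --rows '[{"grip":1,"dp":[0,0,-40],"roll":0},{"grip":1,"dp":[0,0,-90],"roll":0},{"grip":1,"dp":[40,-15,-110],"roll":0},{"grip":1,"dp":[90,-40,-110],"roll":0},{"grip":1,"dp":[135,-62,-110],"roll":0}]'

```text
clock: 2.95
tool_pos: [0.552, -0.098, 0.1348]
ee_rot: [-0.003, 0.707, 0.707, -0.001]
wrist_force: [1.6, 1.7, -0.8]
grip_width: 0.0573
```

Request:
jog_arm --rows '[{"grip":1,"dp":[44,-21,0],"roll":0},{"grip":1,"dp":[89,-42,0],"roll":0},{"grip":1,"dp":[134,-63,0],"roll":0},{"grip":1,"dp":[178,-84,0],"roll":0},{"grip":1,"dp":[221,-105,0],"roll":0}]'

```text
clock: 3.45
tool_pos: [0.4457, 0.1246, 0.1368]
ee_rot: [-0.003, 0.707, 0.707, 0.0]
wrist_force: [1.2, -0.0, -1.9]
grip_width: 0.0574
```

Request:
jog_arm --rows '[{"grip":1,"dp":[0,0,0],"roll":0},{"grip":1,"dp":[0,0,0],"roll":0}]'

```text
clock: 3.65
tool_pos: [0.4452, 0.1258, 0.1375]
ee_rot: [-0.003, 0.706, 0.708, 0.001]
wrist_force: [-0.5, -0.9, -1.4]
grip_width: 0.0574
```

```bash
python3 look.py w2 .449,.1235,.016
python3 - <<'E'
from look import *
s,f,P=look(); W=cloud(f,P); t=s['tool_pos']; print('tcp',np.round(t,4), s['ee_rot'])
for h in (.02,.025,.03,.034): print(h,circ(W,t[:2],t[2]+h,.003))
E
```

```text
tcp [0.4452 0.1258 0.1375] he [[1.0, 0.001, -0.001, 0.001], [0.0, -0.963, -0.268, -0.069], [-0.001, 0.268, -0.963, -0.142], [0.0, 0.0, 0.0, 1.0]]
.449,.1235,.016 (3578, 0.448, 0.123, 0.0448, np.float64(0.0156))
tcp [0.4456 0.1248 0.1373] [-3.20309639e-03  7.06534364e-01  7.07671331e-01  4.69605173e-04]
0.02 (2150, 0.4378, 0.1254, 0.0423, np.float64(0.1573))
0.025 (2808, 0.438, 0.1254, 0.0425, np.float64(0.1629))
0.03 (4172, 0.4381, 0.1256, 0.0426, np.float64(0.1659))
0.034 (798, 0.4381, 0.1256, 0.0425, np.float64(0.1711))
```

View pics/w2.png

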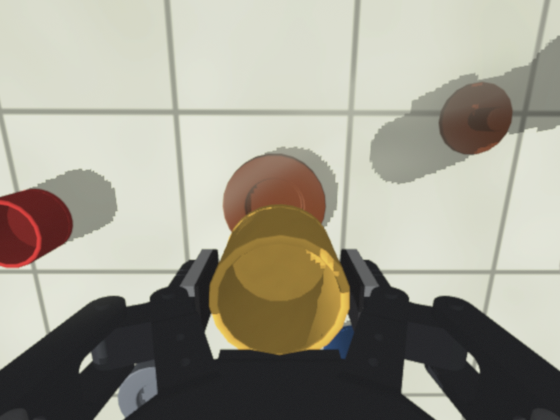

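The picture shows the yellow pot held level at (280,295), and the wooden stand behind it at (275,195). I'll measure pot against stand in the same frame, using colour.

```bash
cat > rel.py <<'E'
import sys
from look import *
HUE={'yellow':[(15,30)],'red':[(0,6),(174,180)],'blue':[(105,130)],'brown':[(0,14)]}
def held(f,P,col,zlo,hh=.003):
    """rim of the held piece: coloured points above zlo, top layer; circle + tilt"""
    hsv=cv2.cvtColor(f['pixels'],cv2.COLOR_RGB2HSV); m=np.zeros(hsv.shape[:2],bool)
    for a,b in HUE[col]: m|=(hsv[...,0]>=a)&(hsv[...,0]<=b)
    m&=(hsv[...,1]>120)&(hsv[...,2]>40)
    W=cloud(f,P); q=W[m]; q=q[q[:,2]>zlo]
    top=np.percentile(q[:,2],99.5); q=q[q[:,2]>top-hh]
    (x,y),r=cv2.minEnclosingCircle(q[:,:2].astype(np.float32))
    a=np.linalg.lstsq(np.c_[q[:,:2]-[x,y],np.ones(len(q))],q[:,2],rcond=None)[0]
    return W,(x,y,r,a[2]),a[:2],len(q)
if __name__=='__main__':
    col=sys.argv[1]; zlo=float(sys.argv[2]); tx,ty,th=map(float,sys.argv[3].split(','))
    s,f,P=look(sys.argv[4] if len(sys.argv)>4 else None)
    W,c,tilt,n=held(f,P,col,zlo); d=circ(W,np.array([tx,ty]),th)
    print('tcp',np.round(s['tool_pos'],4),s['ee_rot'].round(4) if hasattr(s['ee_rot'],'round') else s['ee_rot'])
    print('held x y r top',np.round(c,4),'tilt',tilt.round(3),n,'target',d)
    print('held rim - tcp',np.round(np.array(c)[[0,1,3]]-s['tool_pos'],4))
E
python3 rel.py yellow .1 .448,.123,.016
```

```text
tcp [0.4459 0.1241 0.1371] [-3.200e-03  7.070e-01  7.072e-01  3.000e-04]
held x y r top [0.4483 0.125  0.0292 0.1666] tilt [-0.03   0.001] 3240 target (3600, 0.4478, 0.1231, 0.0448, np.float64(0.0156))
held rim - tcp [0.0025 0.0009 0.0296]
```

Request:
jog_arm --rows '[{"grip":1,"dp":[-2,-0.5,40],"roll":0},{"grip":1,"dp":[-2,-0.5,75],"roll":0},{"grip":1,"dp":[-2,-0.5,90],"roll":0},{"grip":1,"dp":[-2,-0.5,90],"roll":0},{"grip":1,"dp":[-2,-0.5,90],"roll":0}]'

```text
clock: 4.3
tool_pos: [0.4459, 0.1215, 0.0474]
ee_rot: [-0.003, 0.708, 0.706, 0.0]
wrist_force: [1.5, 0.2, -1.9]
grip_width: 0.0573
```

```bash
python3 rel.py yellow .05 .448,.123,.016
```

```text
tcp [0.4459 0.1215 0.0474] [-3.000e-03  7.079e-01  7.063e-01  2.000e-04]
held x y r top [0.4354 0.1222 0.0106 0.1206] tilt [-1.123  0.005] 79 target (6049, 0.4464, 0.1227, 0.0447, np.float64(0.0156))
held rim - tcp [-0.0105  0.0007  0.0732]
```

Request:
jog_arm --rows '[{"grip":1,"dp":[0,-1,5],"roll":0},{"grip":1,"dp":[0,-1,10],"roll":0},{"grip":1,"dp":[0,-1,13],"roll":0},{"grip":1,"dp":[0,-1,14.5],"roll":0},{"grip":1,"dp":[0,-1,14.5],"roll":0}]'

```text
clock: 4.85
tool_pos: [0.4453, 0.1221, 0.0339]
ee_rot: [-0.003, 0.708, 0.707, 0.001]
wrist_force: [-1.8, -1.0, 2.5]
grip_width: 0.0574
```

Request:
jog_arm --rows '[{"grip":1,"dp":[0,0,1.5],"roll":0},{"grip":1,"dp":[0,0,1.5],"roll":0}]'

```text
clock: 5.05
tool_pos: [0.4454, 0.1221, 0.0337]
ee_rot: [-0.002, 0.707, 0.707, 0.001]
wrist_force: [-5.8, -1.0, 13.5]
grip_width: 0.0573
```

Contact came at TCP z 0.0337, 11 mm above the pick height as it should be, so the pot is seated. Releasing.

Request:
jog_arm --rows '[{"grip":0.2,"dp":[0,0,-1],"roll":0},{"grip":-0.5,"dp":[0,0,-1],"roll":0},{"grip":-1,"dp":[0,0,-1],"roll":0},{"grip":-1,"dp":[0,0,-1],"roll":0}]'

```text
clock: 5.45
tool_pos: [0.4455, 0.1221, 0.0346]
ee_rot: [-0.002, 0.707, 0.707, 0.001]
wrist_force: [0.1, 0.1, -0.1]
grip_width: 0.0854
```

Request:
jog_arm --rows '[{"grip":-1,"dp":[0,0,-30],"roll":0},{"grip":-1,"dp":[0,0,-80],"roll":0},{"grip":-1,"dp":[-40,0,-120],"roll":0},{"grip":-1,"dp":[-90,5,-120],"roll":0},{"grip":-1,"dp":[-120,10,-120],"roll":0}]'

```text
clock: 5.95
tool_pos: [0.4563, 0.0001, 0.1558]
ee_rot: [-0.001, 0.707, 0.707, 0.003]
wrist_force: [0.6, 0.5, -0.5]
grip_width: 0.0849
```

Run:
```python
from look import *
s,f,P=look('w3'); W=cloud(f,P); print(np.round(s['tool_pos'],4))
print('yellow',circ(W,np.array([.448,.123]),.063,.004),'red',circ(W,np.array([.464,-.088]),.045))
f=cams.grab_frame('top');W=cloud(f);print('top: yellow',circ(W,np.array([.449,.1235]),.063,.004),'stand',circ(W,np.array([.449,.1235]),.016,.004))
```

```text
[4.563e-01 1.000e-04 1.558e-01]
yellow (1357, 0.4481, 0.1231, 0.0293, np.float64(0.0624)) red (1055, 0.4638, -0.0887, 0.0293, np.float64(0.0442))
top: yellow None stand (84, 0.4235, 0.1107, 0.0337, np.float64(0.0158))
```

Yellow is seated: its rim reads 0.0624 and it is centred on the stand. Next the red pot.

Request:
jog_arm --rows '[{"grip":-1,"dp":[-45,4,10],"roll":0},{"grip":-1,"dp":[-88.5,7,30],"roll":0},{"grip":-1,"dp":[-88.5,7,60],"roll":0},{"grip":-1,"dp":[-88.5,7,70],"roll":0},{"grip":-1,"dp":[-88.5,7,70],"roll":0}]'

```text
clock: 6.55
tool_pos: [0.4611, -0.0894, 0.0826]
ee_rot: [-0.003, 0.709, 0.706, -0.0]
wrist_force: [0.3, 0.2, 0.8]
grip_width: 0.0852
```

Request:
jog_arm --rows '[{"grip":-1,"dp":[1,2,35],"roll":0},{"grip":-1,"dp":[1,2,60],"roll":0},{"grip":-1,"dp":[1,2,68],"roll":0},{"grip":-1,"dp":[1,2,68],"roll":0},{"grip":-1,"dp":[1,2,68],"roll":0}]'

```text
clock: 7.05
tool_pos: [0.4643, -0.0877, 0.0162]
ee_rot: [-0.002, 0.708, 0.706, 0.001]
wrist_force: [0.0, -0.5, 0.1]
grip_width: 0.0854
```

Request:
jog_arm --rows '[{"grip":0.6,"dp":[0,0,0],"roll":0},{"grip":1,"dp":[0,0,0],"roll":0},{"grip":1,"dp":[0,0,0],"roll":0},{"grip":1,"dp":[0,0,0],"roll":0},{"grip":1,"dp":[0,0,0],"roll":0}]'

```text
clock: 7.55
tool_pos: [0.4656, -0.0876, 0.0181]
ee_rot: [-0.001, 0.708, 0.706, 0.002]
wrist_force: [-2.3, 1.8, 8.9]
grip_width: 0.0575
```

Request:
jog_arm --rows '[{"grip":1,"dp":[0,0,-40],"roll":0},{"grip":1,"dp":[0,0,-90],"roll":0},{"grip":1,"dp":[0,0,-140],"roll":0},{"grip":1,"dp":[40,-3,-150],"roll":0},{"grip":1,"dp":[90,-6,-150],"roll":0}]'

```text
clock: 8.05
tool_pos: [0.4612, 0.002, 0.1719]
ee_rot: [0.001, 0.709, 0.705, 0.005]
wrist_force: [1.5, 1.3, -1.6]
grip_width: 0.0574
```

Request:
jog_arm --rows '[{"grip":1,"dp":[45,-5,0],"roll":0},{"grip":1,"dp":[90,-10,0],"roll":0},{"grip":1,"dp":[121,-12,20],"roll":0},{"grip":1,"dp":[121,-12,30],"roll":0},{"grip":1,"dp":[121,-12,30],"roll":0}]'

```text
clock: 8.55
tool_pos: [0.4489, 0.1231, 0.1413]
ee_rot: [0.0, 0.709, 0.705, 0.003]
wrist_force: [-0.1, -0.5, -0.2]
grip_width: 0.0572
```

Run:
```python
from rel import *
s,f,P=look('w4'); W=cloud(f,P); t=s['tool_pos']; print('tcp',np.round(t,4))
hsv=cv2.cvtColor(f['pixels'],cv2.COLOR_RGB2HSV)
for n,m,h in (('red',((hsv[...,0]<7)|(hsv[...,0]>173)),t[2]+.027),('yellow',(hsv[...,0]>14)&(hsv[...,0]<32),.0625)):
    q=W[m&(hsv[...,1]>110)]; q=q[(abs(q[:,2]-h)<.003)&(np.hypot(*(q[:,:2]-t[:2]).T)<.05)]
    c,r=cv2.minEnclosingCircle(q[:,:2].astype(np.float32)); print(n,len(q),np.round(c,4),round(r,4),np.percentile(q[:,2],[5,50,95]).round(4))
```

```text
tcp [0.4489 0.1231 0.1413]
red 4019 [0.4476 0.124 ] 0.0294 [0.1659 0.1675 0.1685]
yellow 591 [0.4435 0.1227] 0.0282 [0.0612 0.0625 0.0635]
```

View pics/w4.png

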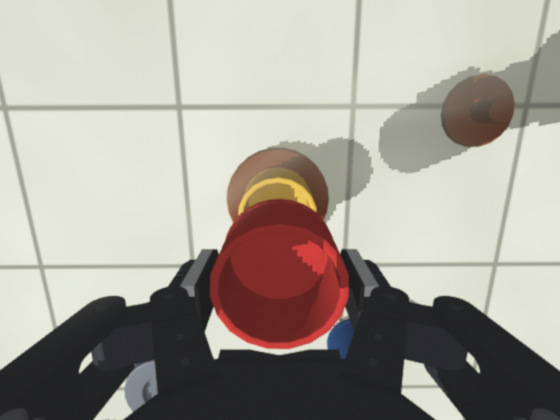

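The picture shows the red pot level in the jaws at (280,270), with the seated yellow pot in line at (278,200). The offsets are under 1 mm.

Request:
jog_arm --rows '[{"grip":1,"dp":[-1,0.5,35],"roll":0},{"grip":1,"dp":[-1,0.5,50],"roll":0},{"grip":1,"dp":[-1,0.5,53],"roll":0},{"grip":1,"dp":[-1,0.5,53],"roll":0},{"grip":1,"dp":[-1,0.5,53],"roll":0}]'

```text
clock: 9.1
tool_pos: [0.4516, 0.1218, 0.0908]
ee_rot: [0.001, 0.709, 0.705, 0.005]
wrist_force: [0.1, 0.6, -1.2]
grip_width: 0.0574
```

Request:
jog_arm --rows '[{"grip":1,"dp":[0,-2,3],"roll":0},{"grip":1,"dp":[0,-2,7],"roll":0},{"grip":1,"dp":[0,-2,11],"roll":0},{"grip":1,"dp":[0,-2,14],"roll":0},{"grip":1,"dp":[0,-2,15],"roll":0}]'

```text
clock: 9.6
tool_pos: [0.4499, 0.1219, 0.0761]
ee_rot: [0.001, 0.709, 0.705, 0.005]
wrist_force: [-3.3, 0.0, 10.8]
grip_width: 0.0576
```

Request:
jog_arm --rows '[{"grip":1,"dp":[0,0,1],"roll":0},{"grip":1,"dp":[0,0,1],"roll":0}]'

```text
clock: 9.8
tool_pos: [0.45, 0.1218, 0.0761]
ee_rot: [0.002, 0.709, 0.705, 0.005]
wrist_force: [-3.9, -0.1, 10.2]
grip_width: 0.0576
```

Contact at 0.0761, exactly the predicted seated height. Release, rise, and go toward the wooden cap (0.375, 0.2893).

Request:
jog_arm --rows '[{"grip":0.2,"dp":[0,0,-1],"roll":0},{"grip":-0.5,"dp":[0,0,-1],"roll":0},{"grip":-1,"dp":[0,0,-1],"roll":0},{"grip":-1,"dp":[0,0,-1],"roll":0}]'

```text
clock: 10.2
tool_pos: [0.45, 0.1218, 0.0769]
ee_rot: [0.002, 0.709, 0.705, 0.005]
wrist_force: [-0.5, -0.2, -0.2]
grip_width: 0.0849
```

Request:
jog_arm --rows '[{"grip":-1,"dp":[0,0,-30],"roll":0},{"grip":-1,"dp":[0,0,-70],"roll":0},{"grip":-1,"dp":[40,-18,-70],"roll":0},{"grip":-1,"dp":[83,-38,-70],"roll":0},{"grip":-1,"dp":[125,-58,-70],"roll":0}]'

```text
clock: 10.7
tool_pos: [0.3914, 0.248, 0.1473]
ee_rot: [0.002, 0.709, 0.705, 0.005]
wrist_force: [0.3, 1.1, -0.2]
grip_width: 0.0853
```

```bash
cat > see.py <<'E'
import sys
from look import *
s,f,P=look(sys.argv[1]); W=cloud(f,P); print('tcp',np.round(s['tool_pos'],4),s['ee_rot'])
for a in sys.argv[2:]:
    x,y,h,rm=map(float,a.split(',')); print('wrist',a,circ(W,np.array([x,y]),h,.003,rm))
E
python3 see.py w5 .448,.123,.103,.05 .375,.2893,.012,.05 .375,.2893,.038,.02
```

```text
tcp [0.3914 0.248  0.1473] [0.00166924 0.70947107 0.70471117 0.00549409]
wrist .448,.123,.103,.05 (639, 0.4384, 0.1203, 0.0271, np.float64(0.1022))
wrist .375,.2893,.012,.05 (2750, 0.375, 0.2894, 0.029, np.float64(0.0117))
wrist .375,.2893,.038,.02 (358, 0.375, 0.2891, 0.009, np.float64(0.0375))
```

Red is seated (rim 0.1022, expected 0.103). The wooden cap is at (0.375, 0.289), with both plate and knob fixes agreeing.

Request:
jog_arm --rows '[{"grip":-1,"dp":[41,-16.5,20],"roll":0},{"grip":-1,"dp":[41,-16.5,60],"roll":0},{"grip":-1,"dp":[41,-16.5,85],"roll":0},{"grip":-1,"dp":[41,-16.5,85],"roll":0},{"grip":-1,"dp":[41,-16.5,85],"roll":0}]'

```text
clock: 11.25
tool_pos: [0.3744, 0.2949, 0.0628]
ee_rot: [0.001, 0.708, 0.706, 0.006]
wrist_force: [-0.0, -0.0, -0.3]
grip_width: 0.0855
```

Request:
jog_arm --rows '[{"grip":-1,"dp":[-6,0.5,20],"roll":0},{"grip":-1,"dp":[-6,0.5,40],"roll":0},{"grip":-1,"dp":[-6,0.5,47],"roll":0},{"grip":-1,"dp":[-6,0.5,47],"roll":0},{"grip":-1,"dp":[-6,0.5,47],"roll":0}]'

```text
clock: 11.75
tool_pos: [0.3762, 0.29, 0.0172]
ee_rot: [0.001, 0.708, 0.706, 0.007]
wrist_force: [0.5, -0.1, 0.6]
grip_width: 0.0852
```

Request:
jog_arm --rows '[{"grip":0.2,"dp":[-1,-1,1],"roll":0},{"grip":0.4,"dp":[-1,-1,1],"roll":0},{"grip":0.8,"dp":[-1,-1,1],"roll":0},{"grip":1,"dp":[-1,-1,1],"roll":0},{"grip":1,"dp":[-1,-1,1],"roll":0}]'

```text
clock: 12.25
tool_pos: [0.3754, 0.2892, 0.0165]
ee_rot: [0.001, 0.708, 0.706, 0.008]
wrist_force: [-0.5, -0.7, 0.9]
grip_width: 0.0167
```

Request:
jog_arm --rows '[{"grip":1,"dp":[0,0,0],"roll":0},{"grip":1,"dp":[0,0,0],"roll":0},{"grip":1,"dp":[0,0,0],"roll":0}]'

```text
clock: 12.55
tool_pos: [0.3754, 0.2892, 0.0166]
ee_rot: [0.001, 0.708, 0.706, 0.008]
wrist_force: [-0.1, -0.3, 1.3]
grip_width: 0.0163
```

Request:
jog_arm --rows '[{"grip":1,"dp":[0,0,-30],"roll":0},{"grip":1,"dp":[0,0,-80],"roll":0},{"grip":1,"dp":[0,0,-130],"roll":0},{"grip":1,"dp":[0,0,-150],"roll":0},{"grip":1,"dp":[0,0,-150],"roll":0}]'

```text
clock: 13.05
tool_pos: [0.3749, 0.2895, 0.1701]
ee_rot: [0.001, 0.708, 0.706, 0.011]
wrist_force: [0.8, -0.2, -0.6]
grip_width: 0.0164
```

Run:
```python
from rel import *
s,f,P=look('w6'); W=cloud(f,P); t=np.array(s['tool_pos']); print('tcp',t.round(4),s['ee_rot'],s['grip_width'])
hsv=cv2.cvtColor(f['pixels'],cv2.COLOR_RGB2HSV); m=(hsv[...,0]<15)&(hsv[...,1]>90)
q=W[m]; q=q[(np.hypot(*(q[:,:2]-t[:2]).T)<.06)&(q[:,2]>t[2]-.03)]
print(np.histogram(q[:,2]-t[2],bins=np.arange(-.02,.03,.002)))
q=q[abs(q[:,2]-t[2]+.005)<.003]; c,r=cv2.minEnclosingCircle(q[:,:2].astype(np.float32)); print(len(q),np.round(c,4),round(r,4),(c-t[:2]).round(4))
print('plane',np.linalg.lstsq(np.c_[q[:,:2]-c,np.ones(len(q))],q[:,2],rcond=None)[0].round(4))
print('red',circ(W,np.array([.448,.123]),.103,.003))
```

```text
tcp [0.3749 0.2895 0.1701] [0.00090962 0.70768517 0.7064371  0.01129144] 0.016395160924727287
(array([   0,    0,    0,    0,    0,    0,  216, 3744,  296,   47,   53,
         76,   71,   71,   78,   63,   86,   78,   94,  141, 1015,   73,
          3,    0]), array([-2.00000000e-02, -1.80000000e-02, -1.60000000e-02, -1.40000000e-02,
       -1.20000000e-02, -1.00000000e-02, -8.00000000e-03, -6.00000000e-03,
       -4.00000000e-03, -2.00000000e-03, -1.73472348e-17,  2.00000000e-03,
        4.00000000e-03,  6.00000000e-03,  8.00000000e-03,  1.00000000e-02,
        1.20000000e-02,  1.40000000e-02,  1.60000000e-02,  1.80000000e-02,
        2.00000000e-02,  2.20000000e-02,  2.40000000e-02,  2.60000000e-02,
        2.80000000e-02]))
4256 [0.3751 0.2905] 0.0293 [0.0003 0.0011]
plane [0.0075 0.0098 0.1653]
red (1208, 0.4482, 0.1223, 0.0299, np.float64(0.102))
```

View pics/w6.png

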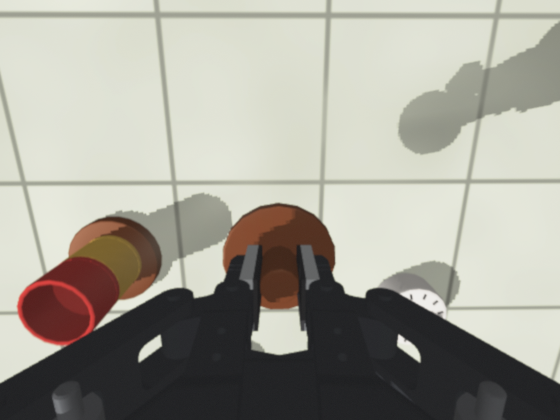

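The picture shows the wooden cap held level by its knob at (280,260), the red-on-yellow tower at left (60,310), and the timer untouched at (415,300).

Request:
jog_arm --rows '[{"grip":1,"dp":[-42,18,0],"roll":0},{"grip":1,"dp":[-84,36,0],"roll":0},{"grip":1,"dp":[-126,55,0],"roll":0},{"grip":1,"dp":[-168,73,0],"roll":0},{"grip":1,"dp":[-168,73,0],"roll":0}]'

```text
clock: 13.6
tool_pos: [0.4465, 0.1158, 0.1647]
ee_rot: [0.001, 0.71, 0.704, 0.007]
wrist_force: [-0.4, 0.8, -0.7]
grip_width: 0.0163
```

```bash
cat > capmeas.py <<'E'
from rel import *
def cap(s,f,P,mask,off,tx,ty,th,R=.05):
    W=cloud(f,P); t=np.array(s['tool_pos']); print('tcp',t.round(4),np.round(s['ee_rot'],4))
    q=W[mask]; q=q[(np.hypot(*(q[:,:2]-t[:2]).T)<.05)&(abs(q[:,2]-t[2]-off)<.003)]
    c,r=cv2.minEnclosingCircle(q[:,:2].astype(np.float32)); print('cap',len(q),np.round(c,4),round(r,4),'off',(c-t[:2]).round(4),'z',np.median(q[:,2]).round(4))
    print('target',circ(W,np.array([tx,ty]),th,.003))
E
python3 - <<'E'
from capmeas import *
s,f,P=look('w7');hsv=cv2.cvtColor(f['pixels'],cv2.COLOR_RGB2HSV)
cap(s,f,P,(hsv[...,0]<15)&(hsv[...,1]>90),-.0048,.448,.1225,.1025)
E
```

```text
tcp [0.4465 0.1158 0.1647] [5.000e-04 7.099e-01 7.043e-01 6.900e-03]
cap 4317 [0.4465 0.1164] 0.0293 off [0.     0.0006] z 0.1599
target (664, 0.4447, 0.1238, 0.0283, np.float64(0.1025))
```

Request:
jog_arm --rows '[{"grip":1,"dp":[6.3,1.5,15],"roll":0},{"grip":1,"dp":[6.3,1.5,30],"roll":0},{"grip":1,"dp":[6.3,1.5,38],"roll":0},{"grip":1,"dp":[6.3,1.5,38],"roll":0},{"grip":1,"dp":[6.3,1.5,38],"roll":0}]'

```text
clock: 14.15
tool_pos: [0.4479, 0.1247, 0.1268]
ee_rot: [0.0, 0.709, 0.705, 0.007]
wrist_force: [0.0, -0.5, 0.1]
grip_width: 0.0164
```

Run:
```python
from capmeas import *
s,f,P=look('w8');hsv=cv2.cvtColor(f['pixels'],cv2.COLOR_RGB2HSV)
cap(s,f,P,(hsv[...,0]<15)&(hsv[...,1]>90),-.0048,.448,.1225,.1025)
```

```text
tcp [0.4479 0.1247 0.1268] [3.000e-04 7.093e-01 7.049e-01 7.000e-03]
cap 4348 [0.4476 0.1254] 0.0289 off [-0.0004  0.0008] z 0.122
target (566, 0.4379, 0.1182, 0.026, np.float64(0.1023))
```

View pics/w8.png

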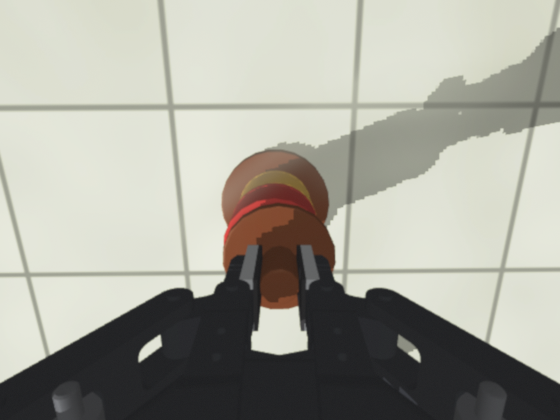

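The picture shows the cap at (280,255) just above the red rim, with more rim showing on the left, so it must go about 2.5 mm toward -y.

Request:
jog_arm --rows '[{"grip":1,"dp":[-2.7,0.5,3],"roll":0},{"grip":1,"dp":[-2.7,0.5,6],"roll":0},{"grip":1,"dp":[-2.7,0.5,9],"roll":0},{"grip":1,"dp":[-2.7,0.5,11.5],"roll":0},{"grip":1,"dp":[-2.7,0.5,12.5],"roll":0}]'

```text
clock: 14.7
tool_pos: [0.4487, 0.1221, 0.1145]
ee_rot: [0.0, 0.709, 0.705, 0.007]
wrist_force: [-1.7, 0.0, 3.8]
grip_width: 0.0166
```

Request:
jog_arm --rows '[{"grip":1,"dp":[0,0,1],"roll":0},{"grip":1,"dp":[0,0,1],"roll":0}]'

```text
clock: 14.9
tool_pos: [0.4492, 0.122, 0.1146]
ee_rot: [0.001, 0.709, 0.705, 0.008]
wrist_force: [-1.8, -0.5, 6.7]
grip_width: 0.0165
```

Contact at 0.1146, the predicted seat. Release and rise, then head for the blue pot (0.603, 0.202).

Request:
jog_arm --rows '[{"grip":0.4,"dp":[0,0,-0.5],"roll":0},{"grip":-0.2,"dp":[0,0,-0.5],"roll":0},{"grip":-1,"dp":[0,0,-0.5],"roll":0},{"grip":-1,"dp":[0,0,-0.5],"roll":0},{"grip":-1,"dp":[0,0,-0.5],"roll":0}]'

```text
clock: 15.4
tool_pos: [0.4492, 0.122, 0.1149]
ee_rot: [0.001, 0.709, 0.705, 0.008]
wrist_force: [-0.2, -0.6, -0.5]
grip_width: 0.0816
```

Request:
jog_arm --rows '[{"grip":-1,"dp":[0,0,-30],"roll":0},{"grip":-1,"dp":[0,0,-60],"roll":0},{"grip":-1,"dp":[25,40,-60],"roll":0},{"grip":-1,"dp":[50,83,-60],"roll":0},{"grip":-1,"dp":[70,120,-60],"roll":0}]'

```text
clock: 15.9
tool_pos: [0.5705, 0.1918, 0.1773]
ee_rot: [0.001, 0.709, 0.705, 0.008]
wrist_force: [-0.2, 0.5, 0.1]
grip_width: 0.0855
```

```bash
python3 see.py w9 .448,.123,.11,.05 .448,.123,.136,.03 .603,.202,.052,.05
```

```text
tcp [0.5705 0.1918 0.1773] [0.00102563 0.70906828 0.70509219 0.00813234]
wrist .448,.123,.11,.05 (5012, 0.4495, 0.123, 0.0291, np.float64(0.1096))
wrist .448,.123,.136,.03 (932, 0.4497, 0.1233, 0.0089, np.float64(0.1355))
wrist .603,.202,.052,.05 (842, 0.6029, 0.2019, 0.0291, np.float64(0.0514))
```

Cap seated (plate top 0.1096, expected 0.110; knob top 0.1355). Now the blue pot.

Request:
jog_arm --rows '[{"grip":-1,"dp":[10,32.5,30],"roll":0},{"grip":-1,"dp":[10,32.5,75],"roll":0},{"grip":-1,"dp":[10,32.5,100],"roll":0},{"grip":-1,"dp":[10,32.5,100],"roll":0},{"grip":-1,"dp":[10,32.5,100],"roll":0}]'

```text
clock: 16.45
tool_pos: [0.6089, 0.2043, 0.0758]
ee_rot: [0.002, 0.709, 0.705, 0.007]
wrist_force: [-0.3, -0.0, 1.1]
grip_width: 0.0852
```

Request:
jog_arm --rows '[{"grip":-1,"dp":[-3,-6,20],"roll":0},{"grip":-1,"dp":[-3,-6,45],"roll":0},{"grip":-1,"dp":[-3,-6,56],"roll":0},{"grip":-1,"dp":[-3,-6,56],"roll":0},{"grip":-1,"dp":[-3,-6,56],"roll":0}]'

```text
clock: 16.95
tool_pos: [0.6047, 0.2022, 0.0217]
ee_rot: [0.003, 0.709, 0.706, 0.008]
wrist_force: [-0.2, 0.4, 0.9]
grip_width: 0.0852
```

Request:
jog_arm --rows '[{"grip":0.6,"dp":[0,0,0],"roll":0},{"grip":1,"dp":[0,0,0],"roll":0},{"grip":1,"dp":[0,0,0],"roll":0},{"grip":1,"dp":[0,0,0],"roll":0},{"grip":1,"dp":[0,0,0],"roll":0}]'

```text
clock: 17.45
tool_pos: [0.606, 0.2026, 0.0239]
ee_rot: [0.004, 0.708, 0.706, 0.01]
wrist_force: [-1.2, 0.1, 6.0]
grip_width: 0.0576
```

Request:
jog_arm --rows '[{"grip":1,"dp":[0,0,-40],"roll":0},{"grip":1,"dp":[0,0,-90],"roll":0},{"grip":1,"dp":[0,0,-120],"roll":0},{"grip":1,"dp":[-45,13,-125],"roll":0},{"grip":1,"dp":[-90,27,-125],"roll":0}]'

```text
clock: 17.95
tool_pos: [0.6312, 0.1119, 0.1514]
ee_rot: [0.004, 0.707, 0.707, 0.012]
wrist_force: [1.1, 0.3, -2.1]
grip_width: 0.0578
```

Request:
jog_arm --rows '[{"grip":1,"dp":[-45,13,0],"roll":0},{"grip":1,"dp":[-90,26,0],"roll":0},{"grip":1,"dp":[-106,30,10],"roll":0},{"grip":1,"dp":[-106,30,15],"roll":0},{"grip":1,"dp":[-106,30,15],"roll":0}]'

```text
clock: 18.45
tool_pos: [0.6606, 0.0063, 0.1345]
ee_rot: [0.003, 0.707, 0.707, 0.011]
wrist_force: [0.0, 1.5, -1.1]
grip_width: 0.0578
```

```bash
cat > blue.py <<'E'
import sys
from rel import *
s,f,P=look(sys.argv[1]); W=cloud(f,P); t=np.array(s['tool_pos']); print('tcp',np.round(t,4),np.round(s['ee_rot'],4))
hsv=cv2.cvtColor(f['pixels'],cv2.COLOR_RGB2HSV)
q=W[(hsv[...,0]>100)&(hsv[...,0]<130)&(hsv[...,1]>110)]; q=q[(abs(q[:,2]-t[2]-.0281)<.003)&(np.hypot(*(q[:,:2]-t[:2]).T)<.05)]
c,r=cv2.minEnclosingCircle(q[:,:2].astype(np.float32)); print('blue',len(q),np.round(c,4),round(r,4),'off',(c-t[:2]).round(4),np.percentile(q[:,2],[5,50,95]).round(4))
print('stand',circ(W,np.array([.66,.006]),.016))
E
python3 blue.py w10
```

```text
tcp [0.6606 0.0063 0.1345] [0.0033 0.7075 0.7066 0.0113]
blue 4073 [0.658  0.0073] 0.0294 off [-0.0026  0.0011] [0.1602 0.1619 0.1629]
stand (3602, 0.6594, 0.0055, 0.045, np.float64(0.0156))
```

View pics/w10.png

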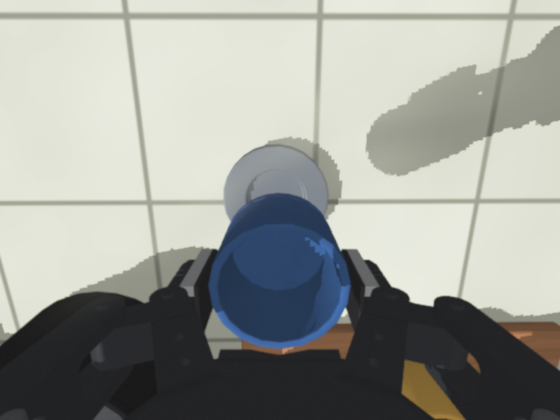

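The picture shows the blue pot held level at (280,270), with the steel stand's recess behind it at (277,190). I'm compensating for the slight tool tilt on the way down.

Request:
jog_arm --rows '[{"grip":1,"dp":[-2.8,-0.4,40],"roll":0},{"grip":1,"dp":[-2.8,-0.4,75],"roll":0},{"grip":1,"dp":[-2.8,-0.4,87],"roll":0},{"grip":1,"dp":[-2.8,-0.4,87],"roll":0},{"grip":1,"dp":[-2.8,-0.4,87],"roll":0}]'

```text
clock: 19.0
tool_pos: [0.6638, 0.0057, 0.0503]
ee_rot: [0.005, 0.706, 0.708, 0.013]
wrist_force: [0.6, -0.5, -0.5]
grip_width: 0.0578
```

```bash
python3 blue.py w11
```

```text
tcp [0.6638 0.0057 0.0503] [0.005  0.7064 0.7076 0.0126]
blue 4087 [0.6608 0.0069] 0.0295 off [-0.003   0.0012] [0.0761 0.0777 0.0788]
stand (6710, 0.6594, 0.0053, 0.0449, np.float64(0.0156))
```

Request:
jog_arm --rows '[{"grip":1,"dp":[-1.8,-1.8,4],"roll":0},{"grip":1,"dp":[-1.8,-1.8,8],"roll":0},{"grip":1,"dp":[-1.8,-1.8,12],"roll":0},{"grip":1,"dp":[-1.8,-1.8,15],"roll":0},{"grip":1,"dp":[-1.8,-1.8,16],"roll":0}]'

```text
clock: 19.55
tool_pos: [0.6628, 0.004, 0.035]
ee_rot: [0.005, 0.707, 0.708, 0.013]
wrist_force: [-2.2, 1.0, 5.1]
grip_width: 0.0578
```

Request:
jog_arm --rows '[{"grip":1,"dp":[0,0,1],"roll":0},{"grip":1,"dp":[0,0,1],"roll":0}]'

```text
clock: 19.75
tool_pos: [0.6629, 0.004, 0.035]
ee_rot: [0.006, 0.706, 0.708, 0.013]
wrist_force: [-2.8, 0.8, 4.7]
grip_width: 0.0576
```

Contact at 0.035, predicted 0.0349. Release, rise, and go for the steel cap at about (0.515, -0.411).

Request:
jog_arm --rows '[{"grip":0.2,"dp":[0,0,-1],"roll":0},{"grip":-0.5,"dp":[0,0,-1],"roll":0},{"grip":-1,"dp":[0,0,-1],"roll":0},{"grip":-1,"dp":[0,0,-1],"roll":0}]'

```text
clock: 20.15
tool_pos: [0.663, 0.0039, 0.036]
ee_rot: [0.006, 0.706, 0.708, 0.013]
wrist_force: [-0.0, 0.5, 0.3]
grip_width: 0.0853
```

Request:
jog_arm --rows '[{"grip":-1,"dp":[0,0,-40],"roll":0},{"grip":-1,"dp":[0,0,-90],"roll":0},{"grip":-1,"dp":[0,0,-135],"roll":0},{"grip":-1,"dp":[-48,-10,-140],"roll":0},{"grip":-1,"dp":[-90,-20,-140],"roll":0}]'

```text
clock: 20.65
tool_pos: [0.6405, -0.088, 0.1772]
ee_rot: [0.008, 0.706, 0.708, 0.015]
wrist_force: [0.0, -0.1, -0.2]
grip_width: 0.0856
```

```bash
python3 see.py w12 .66,.006,.063,.05 .515,-.411,.012,.05
```

```text
tcp [ 0.6405 -0.088   0.1772] [0.00752394 0.70558908 0.70842068 0.01508559]
wrist .66,.006,.063,.05 (961, 0.6598, 0.0048, 0.0293, np.float64(0.0624))
wrist .515,-.411,.012,.05 None
```

Blue seated (rim 0.0624). On to the steel cap.

Request:
jog_arm --rows '[{"grip":-1,"dp":[-323,-125,0],"roll":0},{"grip":-1,"dp":[-323,-125,0],"roll":0},{"grip":-1,"dp":[-323,-125,0],"roll":0},{"grip":-1,"dp":[-323,-125,0],"roll":0},{"grip":-1,"dp":[-323,-125,0],"roll":0}]'

```text
clock: 21.2
tool_pos: [0.5487, -0.3226, 0.171]
ee_rot: [0.007, 0.707, 0.707, 0.013]
wrist_force: [1.0, -0.5, 0.0]
grip_width: 0.0853
```

Request:
jog_arm --rows '[{"grip":-1,"dp":[-70,-28,0],"roll":0},{"grip":-1,"dp":[-70,-28,0],"roll":0},{"grip":-1,"dp":[-70,-28,0],"roll":0}]'

```text
clock: 21.5
tool_pos: [0.5186, -0.396, 0.169]
ee_rot: [0.007, 0.709, 0.705, 0.013]
wrist_force: [0.2, -0.4, 0.0]
grip_width: 0.085
```

```bash
python3 see.py w13 .515,-.411,.012,.05 .515,-.411,.038,.03
```

```text
tcp [ 0.5186 -0.396   0.169 ] [0.006686   0.70906686 0.70499643 0.01263038]
wrist .515,-.411,.012,.05 (2339, 0.5141, -0.412, 0.0291, np.float64(0.0116))
wrist .515,-.411,.038,.03 (303, 0.514, -0.4121, 0.0089, np.float64(0.0374))
```

Request:
jog_arm --rows '[{"grip":-1,"dp":[-17,-7.5,40],"roll":0},{"grip":-1,"dp":[-17,-7.5,80],"roll":0},{"grip":-1,"dp":[-17,-7.5,105],"roll":0},{"grip":-1,"dp":[-17,-7.5,105],"roll":0},{"grip":-1,"dp":[-17,-7.5,105],"roll":0}]'

```text
clock: 22.05
tool_pos: [0.5158, -0.4098, 0.0646]
ee_rot: [0.007, 0.708, 0.706, 0.013]
wrist_force: [0.8, 0.5, 1.1]
grip_width: 0.0856
```

Request:
jog_arm --rows '[{"grip":-1,"dp":[-2.6,-3.1,25],"roll":0},{"grip":-1,"dp":[-2.6,-3.1,42],"roll":0},{"grip":-1,"dp":[-2.6,-3.1,48.5],"roll":0},{"grip":-1,"dp":[-2.6,-3.1,48.5],"roll":0},{"grip":-1,"dp":[-2.6,-3.1,48.5],"roll":0}]'

```text
clock: 22.55
tool_pos: [0.5152, -0.4126, 0.0181]
ee_rot: [0.009, 0.708, 0.706, 0.013]
wrist_force: [0.5, 0.2, 0.4]
grip_width: 0.0853
```

Request:
jog_arm --rows '[{"grip":0.2,"dp":[0,0,0],"roll":0},{"grip":0.4,"dp":[0,0,0],"roll":0},{"grip":0.8,"dp":[0,0,0],"roll":0},{"grip":1,"dp":[0,0,0],"roll":0},{"grip":1,"dp":[0,0,0],"roll":0}]'

```text
clock: 23.05
tool_pos: [0.5154, -0.4127, 0.0184]
ee_rot: [0.009, 0.708, 0.706, 0.013]
wrist_force: [1.0, -1.4, -0.1]
grip_width: 0.0168
```

Request:
jog_arm --rows '[{"grip":1,"dp":[0,0,0],"roll":0},{"grip":1,"dp":[0,0,0],"roll":0},{"grip":1,"dp":[0,0,0],"roll":0}]'

```text
clock: 23.35
tool_pos: [0.5154, -0.4127, 0.0184]
ee_rot: [0.009, 0.708, 0.706, 0.013]
wrist_force: [0.4, 0.3, -0.3]
grip_width: 0.0166
```

Request:
jog_arm --rows '[{"grip":1,"dp":[0,0,-30],"roll":0},{"grip":1,"dp":[0,0,-80],"roll":0},{"grip":1,"dp":[0,0,-130],"roll":0},{"grip":1,"dp":[0,0,-150],"roll":0},{"grip":1,"dp":[0,0,-150],"roll":0}]'

```text
clock: 23.85
tool_pos: [0.5122, -0.4149, 0.173]
ee_rot: [0.013, 0.708, 0.706, 0.014]
wrist_force: [0.8, 0.8, -0.9]
grip_width: 0.0165
```

```bash
cat > scap.py <<'E'
import sys
from capmeas import *
s,f,P=look(sys.argv[1]);cap(s,f,P,np.ones((420,560),bool),-.0064,.66,.005,.0625)
E
python3 scap.py w14
```

```text
tcp [ 0.5122 -0.4149  0.173 ] [0.0127 0.7076 0.7064 0.0137]
cap 4546 [ 0.5112 -0.4139] 0.0291 off [-0.001  0.001] z 0.1662
target None
```

View pics/w14.png

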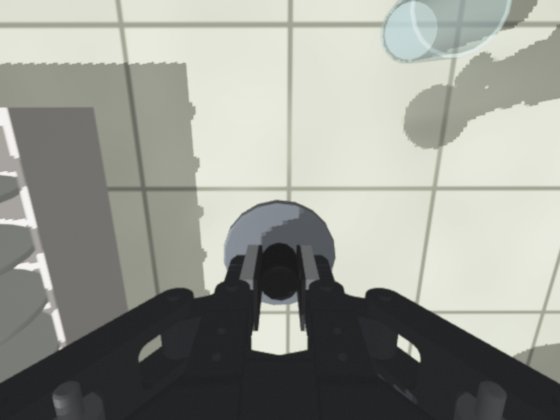

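The picture shows the steel cap level in the jaws at (280,255) and the glass standing undisturbed at top right (440,30).

Request:
jog_arm --rows '[{"grip":1,"dp":[47,16.7,0],"roll":0},{"grip":1,"dp":[94,33.3,0],"roll":0},{"grip":1,"dp":[141,50,0],"roll":0},{"grip":1,"dp":[188,66.6,0],"roll":0},{"grip":1,"dp":[235,83.3,0],"roll":0}]'

```text
clock: 24.4
tool_pos: [0.5943, -0.1768, 0.1715]
ee_rot: [0.009, 0.708, 0.706, 0.012]
wrist_force: [1.4, -0.2, 0.6]
grip_width: 0.0162
```

Request:
jog_arm --rows '[{"grip":1,"dp":[46,17,0],"roll":0},{"grip":1,"dp":[92,34,0],"roll":0},{"grip":1,"dp":[138,51,10],"roll":0},{"grip":1,"dp":[180,66,20],"roll":0},{"grip":1,"dp":[180,66,30],"roll":0}]'

```text
clock: 24.9
tool_pos: [0.6616, 0.0087, 0.1408]
ee_rot: [0.007, 0.706, 0.708, 0.011]
wrist_force: [0.6, -0.9, -0.0]
grip_width: 0.0163
```

```bash
python3 scap.py w15
```

```text
tcp [0.6616 0.0087 0.1408] [0.0068 0.706  0.7081 0.0114]
cap 4575 [0.6605 0.0097] 0.0292 off [-0.0011  0.001 ] z 0.1341
target (683, 0.6594, 0.0045, 0.0286, np.float64(0.0624))
```

Request:
jog_arm --rows '[{"grip":1,"dp":[-5.3,-2,25],"roll":0},{"grip":1,"dp":[-5.3,-2,45],"roll":0},{"grip":1,"dp":[-5.3,-2,51],"roll":0},{"grip":1,"dp":[-5.3,-2,51],"roll":0},{"grip":1,"dp":[-5.3,-2,51],"roll":0}]'

```text
clock: 25.45
tool_pos: [0.6595, 0.0008, 0.0887]
ee_rot: [0.006, 0.707, 0.707, 0.01]
wrist_force: [0.7, 0.0, -0.2]
grip_width: 0.0165
```

```bash
python3 scap.py w16
```

```text
tcp [0.6595 0.0008 0.0887] [0.0063 0.7067 0.7074 0.0101]
cap 4563 [0.6586 0.0017] 0.0292 off [-0.0009  0.001 ] z 0.0821
target (470, 0.6478, 0.0099, 0.0254, np.float64(0.0623))
```

Request:
jog_arm --rows '[{"grip":1,"dp":[3,0.8,2],"roll":0},{"grip":1,"dp":[3,0.8,5],"roll":0},{"grip":1,"dp":[3,0.8,8],"roll":0},{"grip":1,"dp":[3,0.8,11],"roll":0},{"grip":1,"dp":[3,0.8,13],"roll":0}]'

```text
clock: 26.0
tool_pos: [0.6608, 0.004, 0.0763]
ee_rot: [0.007, 0.707, 0.708, 0.01]
wrist_force: [-4.3, 1.1, 9.8]
grip_width: 0.0163
```

Request:
jog_arm --rows '[{"grip":1,"dp":[0,0,1],"roll":0},{"grip":1,"dp":[0,0,1],"roll":0}]'

```text
clock: 26.2
tool_pos: [0.661, 0.004, 0.0765]
ee_rot: [0.007, 0.706, 0.708, 0.011]
wrist_force: [-1.8, 1.0, 5.0]
grip_width: 0.0162
```

Contact at 0.0763, predicted 0.0764. Release, rise, retreat between the towers, and check everything.

Request:
jog_arm --rows '[{"grip":0.4,"dp":[0,0,-0.5],"roll":0},{"grip":-0.2,"dp":[0,0,-0.5],"roll":0},{"grip":-1,"dp":[0,0,-0.5],"roll":0},{"grip":-1,"dp":[0,0,-0.5],"roll":0},{"grip":-1,"dp":[0,0,-0.5],"roll":0}]'

```text
clock: 26.7
tool_pos: [0.6609, 0.004, 0.0768]
ee_rot: [0.007, 0.706, 0.708, 0.01]
wrist_force: [-0.2, -0.5, 0.9]
grip_width: 0.0815
```

Request:
jog_arm --rows '[{"grip":-1,"dp":[0,0,-40],"roll":0},{"grip":-1,"dp":[0,0,-90],"roll":0},{"grip":-1,"dp":[0,0,-135],"roll":0},{"grip":-1,"dp":[-40,-20,-150],"roll":0},{"grip":-1,"dp":[-80,-50,-150],"roll":0}]'

```text
clock: 27.2
tool_pos: [0.6091, -0.0772, 0.2281]
ee_rot: [0.009, 0.706, 0.708, 0.013]
wrist_force: [1.0, -0.8, 0.0]
grip_width: 0.0858
```

Request:
jog_arm --rows '[{"grip":-1,"dp":[-200,-100,0],"roll":0},{"grip":-1,"dp":[-200,-100,0],"roll":0},{"grip":-1,"dp":[-200,-100,0],"roll":0},{"grip":-1,"dp":[-200,-100,0],"roll":0},{"grip":-1,"dp":[-200,-100,0],"roll":0}]'

```text
clock: 27.7
tool_pos: [0.5079, -0.2806, 0.2244]
ee_rot: [0.01, 0.707, 0.707, 0.012]
wrist_force: [1.1, 1.1, -0.3]
grip_width: 0.0852
```

Run:
```python
from look import *
print(np.round(robot.read_state()['tool_pos'],3))
for n in ('top','side'):
    f=cams.grab_frame(n);W=cloud(f);cv2.imwrite(f'pics/{n}9.png',f['pixels'][:,:,::-1])
    for k,a in dict(wplate=(.448,.123,.110,.05),wknob=(.448,.123,.136,.03),splate=(.660,.005,.070,.05),sknob=(.660,.005,.096,.03),glass=(.3768,-.2991,.085,.045),timer=(.5044,.43,.03,.045)).items():
        print(n,k,circ(W,np.array(a[:2]),a[2],.005 if k in('glass','timer') else .004,a[3]))
f1=cv2.imread('pics/top9.png')[120:290,110:450];f2=cv2.imread('pics/side9.png')[130:370,200:360]
f1=cv2.resize(f1,None,fx=1.6,fy=1.6);f2=cv2.resize(f2,None,fx=1.5,fy=1.5)
c=np.zeros((360,800,3),np.uint8);c[:272,:544]=f1;c[:360,550:790]=f2;cv2.imwrite('pics/final.png',c)
```

```text
[ 0.508 -0.281  0.224]
top wplate (275, 0.45, 0.123, 0.0289, np.float64(0.1094))
top wknob (32, 0.4493, 0.123, 0.0084, np.float64(0.1352))
top splate (227, 0.6593, 0.0049, 0.0291, np.float64(0.0695))
top sknob (27, 0.6602, 0.0051, 0.0091, np.float64(0.0954))
top glass (66, 0.3771, -0.299, 0.0319, np.float64(0.0833))
top timer (156, 0.5046, 0.4301, 0.034, np.float64(0.0332))
side wplate (183, 0.4485, 0.1233, 0.031, np.float64(0.11))
side wknob (24, 0.4482, 0.1216, 0.0113, np.float64(0.1362))
side splate (149, 0.6575, 0.0053, 0.0315, np.float64(0.0702))
side sknob (24, 0.6606, 0.0067, 0.0101, np.float64(0.0956))
side glass (69, 0.3762, -0.2991, 0.0358, np.float64(0.0834))
side timer (184, 0.5055, 0.4304, 0.036, np.float64(0.0334))
```

View pics/final.png

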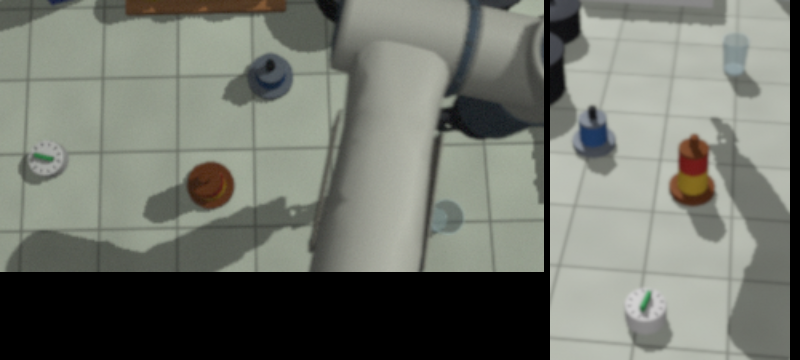

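The picture shows both towers complete and upright: the steel tower at (270,75) in the left crop and (593,130) in the right, the wooden one at (210,185) and (693,165). The glass and timer are where they started, to within about 1 mm. Handing in.

```bash
python3 -c "
from rig import robot
print(robot.sign_off())"
```

```text
the job is handed in; nothing more can be done
None
```

Both towers are rebuilt in the order you gave, and I handed the job in at about 28 s on the robot's clock.

- **Wooden stand:** yellow pot, red pot on top, wooden cap closing it. The cap's plate top reads 109.4 mm in the top view and 110.0 mm in the side view (110 expected). The knob top reads 135–136 mm (136 expected).
- **Steel stand:** blue pot, steel cap closing it. The plate top reads 69.5–70.2 mm (70 expected) and the knob top about 95.5 mm (96 expected).
- **Seating:** every piece touched down within 0.3 mm of its predicted seated height. The largest wrist force I saw was about 15 N, and the gripper is open and clear of everything.
- **Glass and timer:** both read within about 1 mm of where they stood at the start. The one exception is the glass's first side-view reading: it put the glass about 11 mm off in y, from only 29 points, while both top-view readings agree.
- **Disagreements:** the tool slowly drifted to about 2° off vertical over the job. I corrected sideways for it on the later descents. The steel cap's side-view fix was off by about 11 mm in x at the start, but the top and wrist views agreed, so I used those. No final check failed.

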